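# Turn the sample book's leaf

## Task

On the counter lies a two-sided colour sample book with one stiff leaf standing half open. With the gripper's fingertips, push that leaf up and over the spine and press it down until it lies flat on the other board, the one to the robot's left, then move clear. Only push it: do not pinch the leaf between the fingers, do not lift or drag the book, and leave the fitting parts and the caliper around it where they are.

Things in the scene. Friction and masses are not known exactly. Their poses are not given: they have to be found in the camera images.
- book: The sample book: a weighted loose base, 2.2 kg, 130 mm along the spine (its x axis) by 290 mm across (its y axis), rigid, standing freely on the counter by its weight. Dark steel plate 12 mm high with two white boards on it, their tops 24 mm above the counter, the right board at -y and the left board at +y, with coloured chips. Origin: centre of its underside. x points along the spine away from the robot, y to the left board, z up.
- spine (a point): Middle of the hinge axis (a steel rod of 10 mm diameter along the book's x), 28.5 mm above the book's underside, midway between the boards.
- leaf (a joint): Angle of the leaf about the spine in rad: 0 = flat on the right board (-y), 1.57 = standing straight up, 3.14 (its stop) = flat on the left board (+y). The leaf starts half raised on the right side, at 0.5 to 0.95. A stiff hinge (friction about 0.2 N m, no spring) holds it wherever it is left; a push of 2 to 4 N near its free edge turns it.
- leaf_edge (a point): Middle of the leaf's free edge, at mid thickness, 155 mm from the hinge axis. The leaf is a rigid plate 110 mm along the spine and 7 mm thick (its outermost 4 mm rim is 2 mm thick); it reaches 10 mm past the edge of the boards when flat.
- leaf_face: Yellow skin of the leaf, 102 x 140 x 2.5 mm with coloured chips: the upper side of the half-open leaf; it ends face down. Origin at the middle of its inner surface, 81 mm from the hinge axis; its z axis points out of this face.
- leaf_back: Grey skin of the leaf, same size, with coloured chips: the under side of the half-open leaf, the side to push against; it ends face up. Origin at the middle of its inner surface, 81 mm from the hinge axis; its z axis points into the leaf.
- thumb_slug: Pink urethane thumb slug, an upright cylinder of 34 mm diameter, 50 mm high; origin at the centre of its underside. A bystander.
- finger_grip: Black rubber finger grip, an upright tube of 31 mm diameter, 30 mm high; origin at the centre of its underside. A bystander.
- ball_plug: Translucent blue resin ball plug, an upright cylinder of 32 mm diameter, 32 mm high; origin at the centre of its underside. A bystander.
- caliper: Silver steel span caliper lying flat on the robot's side of the book: a beam 190 mm long along its y axis, 18 mm wide, with two short jaws pointing to its +x that reach 46 mm from the beam's centre line, 9 mm high; origin at the middle of the beam, on its underside. A bystander.

How it is judged:
By the outcome, as a careful person would: the job done as asked, in the order asked, and still so for the second after the job is handed in, with the robot touching nothing.
It also fails if it takes over 48 s, if anything falls off the work surface, if the arm or the gripper's body presses on something with over 40 N, if the wrist force passes 120 N, or if a joint passes its speed limit or range.

## Robot

A 7-joint arm with a two-finger parallel gripper is mounted at the origin on the work surface. World frame = base frame: x ahead of the robot, y to its left, z up, the work surface at z = 0. Lengths are in m, angles in rad, forces in N, time in s.
With the tool pointing down it reaches from about 0.4 to 0.875 m from the base axis. Payload 19.3 kg.
Tool frame: the origin (TCP) lies midway between the tips of the shut fingers; the grasp point (between the pads) lies 19 mm behind it; z points along the fingers, x is the direction in which the jaws open and shut, and the axes are right-handed (so a half turn about z gives the same grasp; the last joint's range is limited). The gripper opens to 85 mm and grips with 20 to 120 N. Pads are 22 mm wide; open, the fingers measure 114 mm over their backs; the gripper's body (76 mm by 85 mm) begins 54 mm behind the grasp point. The pads swing forward as they close: fully open they stand 13 mm farther back than shut.
Start: joints at [-1.38, 0.521, -0.036, 1.599, 0.021, 1.021, -0.113], TCP at [0.161, 0.604, 0.231] pointing down, gripper open.
Joint ranges: [-2.91, 2.91], [-0.3, 2.13], [-1.5, 1.42], [0.17, 2.43], [-1.26, 4.41], [0.16, 1.93], [-2.52, 2.52]. Speed limits (rad/s): [1.89, 1.89, 2.39, 2.39, 3.01, 3.01, 3.01].

## Interface

Orientations are given as a unit quaternion [x, y, z, w].
In Python, from cell import sense, grab_frame, calibration, close_job, look_for, outline_of gives the robot as it stands.
- The arm moves only by the tool carry_out, never from a script. Its argument "steps" is a list of rows, each a list of 4 numbers: the shift along the tool's x, y, z in units of 30 mm (1.0 is 30 mm), then the turn about the tool's z in units of 5 degrees (1.0 is 5 degrees). A call has 1 to 20 rows; each row shifts and turns the commanded pose from where the row before left it, along the tool's axes as they then stand; what a row does not reach is not made up. A row lasts 1/12 s, in which the tool goes at most 41.7 mm and 7.16 degrees, less where a joint would pass 70% of its speed; a pose out of reach is approached as far as the arm can. A call is refused whole if a number of a shift passes 1 or a number of a turn 1, either way. A call with a gripper value outside its range is refused whole. "hand" is the finger opening in mm, from 0 to 85.4, set as the call begins (left out, the last holds). The fingers move at their own pace and stop on an object; "grip_force" is the grip in N (left out, the last holds). Time passes only in rows, so rows that do not move let the fingers close. It gives the time, the measured TCP pose, the force and the opening at its end, in the units of the state.
- sense(): the state, without advancing time (a new reading comes with each control period).
- grab_frame(name): name is "scene" or "side" or "wrist"; returns (picture, depth): 400x640x3 uint8, red, green, blue; 400x640 float32, m along the optical axis (not along the pixel's ray), 0 where there is no reading.
- calibration(name): a dict with "fovy" (degrees; the focal length in pixels is half the picture's height over the tangent of half this angle, whatever the lens; pixels are square), "cx", "cy" (the principal point, pixels), "xyz" and "attitude" of the camera in the world. Camera axes: x right, y down, z forward; pixel columns grow to the right and rows downward; lengths in m; the calibration is good to about 2 mm. The wrist camera is an equidistant fisheye: a pixel r from the principal point sees the ray r / f radians off the axis. A picture is of the moment at which its call begins: read the wrist's pose just before it. calibration takes no time and is no camera call; for the wrist camera it gives the pose at the moment of the call.
- close_job(): hands the job in, once; it reports no verdict.
Trained networks look in the newest picture that a camera, given by its name, has taken for a name from the list of things; names that differ only in an ending like _2 or _b are one class to them, and where a whole thing is asked for, a point or a joint stands for the part that bears it (a point fixed in the world has none). Each returns a list of dicts, best first, with "confidence" (0 to 1); they miss things now and then, are a little off and sometimes report something else, mostly with a low value. They report only what shows in the picture. A call takes as long as a camera call.
- look_for(label, camera): "xyz" ([x, y, z] in m, in world coordinates, good to about 4 mm: the middle of the surface that is visible of it).
- outline_of(label, camera): "region" (400x640 bool, what is visible of it).
The state is a dict: "clock": time; "joint_pos": joint angles; "qd": joint speeds; "joint_torque": joint torques, N m; "tcp_pos": TCP position; "tcp_rot": TCP orientation; "contact_force": force on the tool from outside, world axes, zero at the start; "moment": the same for the moment, N m; "gripper_width": opening from 0.0 (shut) to 1.0 (fully open).
Only numpy, scipy, OpenCV 4.12 (cv2) and the standard library are available. Lean on these libraries where they do the work, as an engineer would, in place of code of your own. Each camera call takes 0.05 s, during which the arm holds its last target. There are 200 camera calls.

## Working session

There is one attempt and no reset: what is moved stays moved. The work goes in short steps, Python scripts to look and compute and a tool call to move; the robot and the scene stay as the last step left them, time stands still between calls to the robot, and variables do not carry over. Pictures are saved under pics/ and viewed, about 8 in all and at most 12, crops included, and the job is handed in when it is done.

Besides the shell and the picture viewer there is one more tool, called after "Call:" in YAML: its name, and indented under it one key for each argument. carry_out: Moves the arm, as the interface text tells. Its arguments: {"type":"object","properties":{"steps":{"type":"array"},"hand":{"type":"number"},"grip_force":{"type":"number"}},"required":["steps"]}

```bash
mkdir -p pics
cat > h.py <<'E'
import numpy as np,cv2
from cell import *
from scipy.spatial.transform import Rotation as R
def cloud(cam,d):
    c=calibration(cam);f=200/np.tan(np.radians(c['fovy'])/2)
    v,u=np.mgrid[:400,:640];P=np.dstack([(u-c['cx'])/f*d,(v-c['cy'])/f*d,d])
    a=np.array(c['attitude']);M=R.from_quat(a).as_matrix() if a.size==4 else a.reshape(3,3)
    return P@M.T+np.array(c['xyz'])
E
python3 - <<'E'
from h import *
ims=[]
for c in('scene','side'):
    p,d=grab_frame(c);cv2.imwrite(f'pics/{c}.png',p[:,:,::-1]);ims.append(p);print(calibration(c))
    C=cloud(c,d)
    for n in('book','spine','leaf_edge','leaf_face','leaf_back','thumb_slug','finger_grip','ball_plug','caliper'):
        r=look_for(n,c)[:2];o=outline_of(n,c)
        print(c,n,[(np.round(x['xyz'],3),round(x['confidence'],2)) for x in r])
        if o and n in('leaf_face','leaf_back','book','caliper'):
            m=o[0]['region']&(d>0);X=C[m];print('  n',m.sum(),X.min(0).round(3),X.max(0).round(3),X.mean(0).round(3))
            if n[:4]=='leaf':
                q=X-np.median(X,0);q=q[np.linalg.norm(q,axis=1)<.1];print('  svd',np.linalg.svd(q,full_matrices=False)[2].round(3).tolist())
cv2.imwrite('pics/a.png',np.vstack(ims)[:,:,::-1][::1][:800])
print(sense())
E
```

```text
{'fovy': 46.22533608058556, 'cx': 320.482533646873, 'cy': 197.12410470834328, 'xyz': array([0.92198218, 0.48093211, 0.48146111]), 'attitude': array([ 0.29726344,  0.84704572, -0.41905168, -0.13617517])}
scene book [(array([0.53 , 0.036, 0.021]), 0.91)]
  n 13713 [ 0.32  -0.278 -0.003] [0.618 0.202 0.146] [0.523 0.05  0.044]
scene spine [(array([0.523, 0.035, 0.022]), 0.92)]
scene leaf_edge [(array([ 0.532, -0.007,  0.092]), 0.96)]
scene leaf_face [(array([ 0.529, -0.003,  0.092]), 0.75)]
  n 4045 [ 0.385 -0.104 -0.001] [0.587 0.056 0.144] [ 0.528 -0.004  0.092]
  svd [[0.229, -0.616, 0.754], [-0.939, -0.343, 0.005], [0.256, -0.709, -0.657]]
scene leaf_back []
  n 842 [ 0.586  0.005 -0.002] [0.651 0.089 0.052] [0.637 0.078 0.033]
  svd [[0.083, 0.165, -0.983], [0.676, 0.716, 0.177], [0.732, -0.679, -0.052]]
scene thumb_slug [(array([0.636, 0.079, 0.038]), 0.77)]
scene finger_grip [(array([ 0.675, -0.015,  0.022]), 0.82)]
scene ball_plug [(array([0.602, 0.206, 0.028]), 0.94), (array([0.531, 0.036, 0.02 ]), 0.31)]
scene caliper [(array([ 0.533, -0.005,  0.091]), 0.7), (array([ 0.377, -0
[... 1150 characters left out ...]
ray([-1.38020375,  0.52137368, -0.03627306,  1.5995185 ,  0.02117909,
        1.02108208, -0.11274964]), 'qd': array([-8.61380168e-04, -4.27885260e-04,  9.92451583e-04,  5.82429146e-04,
       -2.11372250e-03, -8.55017756e-05,  2.58793404e-04]), 'joint_torque': array([-1.10058863e-04, -9.26830602e+01,  1.97823532e+00, -3.70264828e+01,
        1.80536642e-02,  1.76937381e-03,  2.22240214e-05]), 'tcp_pos': array([0.16118479, 0.60384734, 0.23130085]), 'tcp_rot': array([ 7.93054864e-01,  6.09150214e-01, -8.63777848e-07, -2.70826951e-06]), 'contact_force': array([ 0.54595808, -0.75573653, -0.41440101]), 'moment': array([-0.01781679, -0.00849021,  0.00138779]), 'gripper_width': 0.9997124861640396}
```

Run:
```python
import cv2,numpy as np
a=cv2.imread('pics/a.png');cv2.imwrite('pics/b.png',cv2.resize(a,(480,600),interpolation=cv2.INTER_AREA))
```

```text
(no output)
```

View pics/a.png

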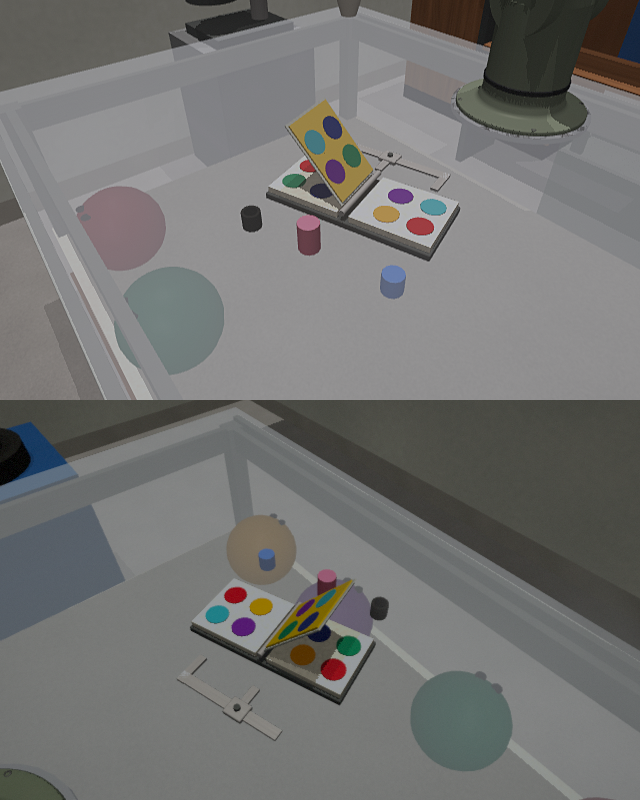

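The top view shows the leaf, with its yellow face up, standing at about 49° and the parts around the book. The bottom view shows the caliper on the robot's side. I'll check whether the translucent round patches are solid, and fix the book frame.

```bash
cat >> h.py <<'E'
S=np.array([.511,.0435,.0285]);yw=np.radians(20);BX=np.array([np.cos(yw),np.sin(yw),0]);BY=np.array([-BX[1],BX[0],0])
def book(p): 
    q=np.atleast_2d(p)-S; return np.c_[q@BX,q@BY,q[:,2]+S[2]]
E
python3 - <<'E'
from h import *
for c,px in(('scene',[(168,320),(120,228),(250,330),(40,150),(100,40)]),('side',[(460,320),(330,215),(235,150),(235,60)])):
    p,d=grab_frame(c);C=cloud(c,d)
    for u,v in px: print(c,u,v,d[v,u],C[v,u].round(3))
    o=outline_of('leaf_face',c)[0]['region']
    o=cv2.erode(o.astype(np.uint8),np.ones((3,3)))>0
    X=C[o&(d>0)];B=book(X);B=B[(abs(B[:,0])<.08)&(B[:,2]>.03)];print(c,np.percentile(B,[1,50,99],axis=0).round(4).tolist())
    print(' line z vs y',np.polyfit(B[:,1],B[:,2],1),np.polyfit(B[:,0],B[:,1]+B[:,2]*0,1))
    # board tops
    Y=book(C[d>0]);Y=Y[(Y[:,2]>.018)&(Y[:,2]<.030)&(abs(Y[:,1])<.2)&(abs(Y[:,0])<.085)]
    r=cv2.minAreaRect(Y[:,:2].astype(np.float32)*1000);print(' boards',r)
E
```

```text
scene 168 320 0.59197265 [0.85  0.063 0.   ]
scene 120 228 0.7347521 [ 0.835 -0.153 -0.   ]
scene 250 330 0.5787028 [ 0.777  0.141 -0.001]
scene 40 150 0.92656827 [ 0.877 -0.488 -0.001]
scene 100 40 1.8237542 [ 0.483 -1.485 -0.135]
scene [[-0.0504, -0.0927, 0.041], [0.0004, -0.0503, 0.0921], [0.0448, -0.006, 0.1413]]
 line z vs y [-1.14696563  0.03490814] [-0.00748609 -0.04988676]
 boards ((-2.04290771484375, 1.2225799560546875), (124.57626342773438, 284.9452209472656), 0.02425563521683216)
side 460 320 0.6427362 [ 0.616 -0.248  0.001]
side 330 215 0.5879324 [ 0.52  -0.062  0.146]
side 235 150 0.8942133 [0.574 0.283 0.003]
side 235 60 1.1338847 [0.771 0.582 0.002]
side [[-0.0543, -0.097, 0.0472], [-0.0097, -0.0593, 0.1046], [0.0424, -0.01, 0.1467]]
 line z vs y [-1.14342645  0.03630832] [ 0.01031229 -0.05746818]
 boards ((-4.374870300292969, -0.3599700927734375), (284.8858947753906, 123.80742645263672), 89.85128021240234)
```

The patches read as flat on the counter or as background, so they aren't obstacles. The book frame fits: yaw 20°, spine at (0.511, 0.0435), leaf at 0.85 rad. First I'll turn the tool with the gripper shut, then go over to the right side.

Call:
carry_out:
  steps:
    - [0,0,0,1]
    - [0,0,0,1]
    - [0,0,0,1]
    - [0,0,0,1]
    - [0,0,0,1]
    - [0,0,0,1]
    - [0,0,0,1]
    - [0,0,0,1]
    - [0,0,0,1]
    - [0,0,0,1]
    - [0,0,0,1]
    - [0.4,0.9,0,0]
    - [0.4,0.9,0,0]
    - [0.4,0.9,0,0]
    - [0.4,0.9,0,0]
    - [0.4,0.9,0,0]
    - [0.4,0.9,0,0]
    - [0.4,0.9,0,0]
    - [0.4,0.9,0,0]
    - [0.4,0.9,0,0]
  hand: 0

```text
clock: 3.77
tcp_pos: [0.3468, 0.4115, 0.2315]
tcp_rot: [0.985, 0.174, 0.0, -0.0]
contact_force: [0.8, 0.1, -0.1]
gripper_width: -0.0
```

```bash
cat >> h.py <<'E'
def st():
    s=sense();T=R.from_quat(s['tcp_rot']).as_matrix()
    print('t',s['clock'],'book xyz mm',(book(s['tcp_pos'])[0]*1000).round(1),'world',s['tcp_pos'].round(3),'F',np.round(s['contact_force'],1),'toolx yaw',np.degrees(np.arctan2(T[1,0],T[0,0])).round(2),'w',round(s['gripper_width'],3),s['joint_pos'].round(2))
E
python3 -c "from h import *;st()"
```

```text
t 3.7667 book xyz mm [-28.5 402.  231.5] world [0.347 0.412 0.231] F [ 0.8  0.1 -0.1] toolx yaw 20.06 w -0.0 [-1.17  0.39  0.25  1.84 -0.12  0.92 -0.52]
```

Call:
carry_out:
  steps:
    - [0.1,1,0,0]
    - [0.1,1,0,0]
    - [0.1,1,0,0]
    - [0.1,1,0,0]
    - [0.1,1,0,0]
    - [0.1,1,0,0]
    - [0,1,0,0]
    - [0,1,0,0]
    - [0,1,0,0]
    - [0,1,0,0]
    - [0,1,0,0]
    - [0,1,0,0]
    - [0,1,0,0]
    - [0,1,0,0]
    - [0,1,0,0]
    - [0,1,0,0]
    - [0,1,0,0]
    - [0,1,0,0]
    - [0,1,0,0]
    - [0,0,0,0]

```text
clock: 5.43
tcp_pos: [0.5591, -0.1224, 0.2315]
tcp_rot: [0.985, 0.172, 0.0, 0.001]
contact_force: [-0.7, -0.6, -0.5]
gripper_width: -0.003
```

```bash
python3 -c "
from h import *;st()
p,d=grab_frame('side');cv2.imwrite('pics/c.png',p[:,:,::-1])"
```

```text
t 5.4333 book xyz mm [ -11.6 -172.4  231.5] world [ 0.559 -0.122  0.231] F [-0.7 -0.6 -0.5] toolx yaw 19.75 w -0.003 [-0.18  0.46  0.4   1.76 -0.21  0.96  0.65]
```

View pics/c.png

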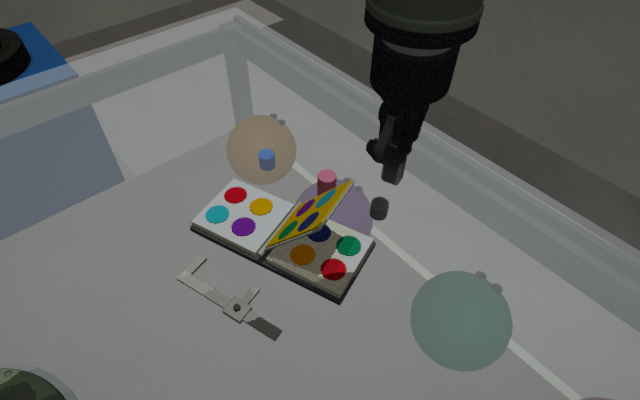

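The view shows the shut gripper up and to the right of the leaf's free edge (fingertips near pixel 395,180), with nothing disturbed. Next I'll go down to about z = 0.118.

Call:
carry_out:
  steps:
    - [0.1,0,0.8,0]
    - [0.1,0,0.8,0]
    - [0.1,0,0.8,0]
    - [0.1,0,0.8,0]
    - [0,0,0.6,0]
    - [0,0,0,0]
    - [0,-0.5,0,0]
    - [0,-0.5,0,0]
    - [0,-0.4,0,0]
    - [0,0,0,0]

```text
clock: 6.32
tcp_pos: [0.555, -0.0702, 0.1182]
tcp_rot: [0.984, 0.176, 0.0, -0.001]
contact_force: [0.4, 0.4, 0.1]
gripper_width: 0.003
```

```bash
python3 -c "
from h import *;st()
p,d=grab_frame('side');cv2.imwrite('pics/d.png',cv2.resize(p[80:300,180:500,::-1],None,fx=2,fy=2))"
```

```text
t 6.3167 book xyz mm [   2.4 -121.9  118.2] world [ 0.555 -0.07   0.118] F [0.4 0.4 0.1] toolx yaw 20.22 w 0.003 [-0.22  0.6   0.34  1.89 -0.29  0.71  0.64]
```

View pics/d.png

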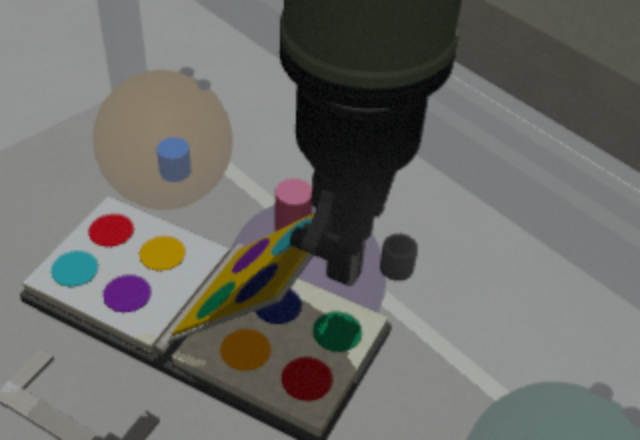

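The crop shows the fingertips (crop pixel ~345,270) to the right of the leaf's edge and below it. The book and parts look unchanged. Now I'll push the leaf up to vertical, with the fingertips following about 20 mm below its edge.

Call:
carry_out:
  steps:
    - [0,-0.33,-0.13,0]
    - [0,-0.33,-0.27,0]
    - [0,-0.37,-0.3,0]
    - [0,-0.33,-0.17,0]
    - [0,-0.33,-0.17,0]
    - [0,-0.33,-0.13,0]
    - [0,-0.33,-0.1,0]
    - [0,-0.33,-0.07,0]
    - [0,-0.33,-0.07,0]
    - [0,-0.33,-0.07,0]
    - [0,-0.27,-0.03,0]
    - [0,0,0,0]

```text
clock: 7.37
tcp_pos: [0.5174, 0.0306, 0.1625]
tcp_rot: [0.985, 0.175, -0.0, -0.0]
contact_force: [-0.3, 0.8, -0.3]
gripper_width: -0.002
```

```bash
python3 -c "
from h import *;st()
p,d=grab_frame('side');q,d=grab_frame('scene');cv2.imwrite('pics/e.png',np.vstack([p[50:320,160:520],q[60:300,180:540]])[:,:,::-1])"
```

```text
t 7.3667 book xyz mm [  1.6 -14.3 162.5] world [0.517 0.031 0.163] F [-0.3  0.8 -0.3] toolx yaw 20.17 w -0.002 [-0.45  0.47  0.38  1.96 -0.25  0.75  0.42]
```

View pics/e.png

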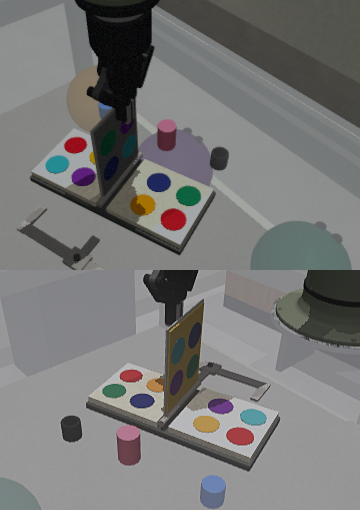

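Both views show the leaf standing vertical with the fingertips behind its grey side, and the neighbours unmoved. I'll continue the arc to about 170°.

Call:
carry_out:
  steps:
    - [0,-0.38,0,0]
    - [0,-0.38,0,0]
    - [0,-0.38,0.09,0]
    - [0,-0.38,0.09,0]
    - [0,-0.36,0.16,0]
    - [0,-0.36,0.16,0]
    - [0,-0.33,0.22,0]
    - [0,-0.33,0.22,0]
    - [0,-0.28,0.27,0]
    - [0,-0.28,0.27,0]
    - [0,-0.23,0.32,0]
    - [0,-0.23,0.32,0]
    - [0,-0.18,0.35,0]
    - [0,-0.18,0.35,0]
    - [0,-0.11,0.38,0]
    - [0,-0.11,0.38,0]
    - [0,0,0,0]

```text
clock: 8.88
tcp_pos: [0.4706, 0.1557, 0.053]
tcp_rot: [0.985, 0.174, -0.001, 0.0]
contact_force: [0.1, 0.4, -0.9]
gripper_width: 0.002
```

```bash
python3 -c "
from h import *;st()
p,d=grab_frame('side');q,d=grab_frame('scene');cv2.imwrite('pics/f.png',np.vstack([p[50:320,160:520],q[60:300,180:540]])[:,:,::-1])"
```

```text
t 8.8833 book xyz mm [  0.4 119.3  53. ] world [0.471 0.156 0.053] F [ 0.1  0.4 -0.9] toolx yaw 20.09 w 0.002 [-0.64  0.63  0.27  2.07 -0.35  0.48  0.24]
```

View pics/f.png

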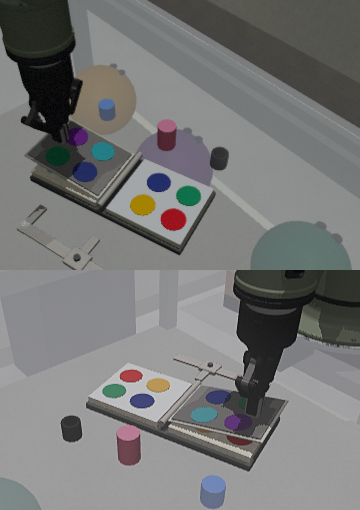

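The views show the leaf over the left board, about 10° short of flat, with the fingertips on its grey back. Now I'll press it down.

Call:
carry_out:
  steps:
    - [0,-0.03,0.15,0]
    - [0,-0.03,0.15,0]
    - [0,-0.03,0.15,0]
    - [0,-0.03,0.15,0]
    - [0,0,0.08,0]
    - [0,0,0.05,0]
    - [0,0,0,0]

```text
clock: 9.57
tcp_pos: [0.4704, 0.1588, 0.033]
tcp_rot: [0.985, 0.174, -0.0, 0.0]
contact_force: [-1.1, 0.6, -0.1]
gripper_width: 0.0
```

```bash
python3 -c "from h import *;st()"
```

```text
t 9.5667 book xyz mm [  1.2 122.2  33. ] world [0.47  0.159 0.033] F [-1.1  0.6 -0.1] toolx yaw 20.06 w 0.0 [-0.63  0.67  0.25  2.08 -0.36  0.44  0.25]
```

Call:
carry_out:
  steps:
    - [0,0,0.04,0]
    - [0,0,0.03,0]
    - [0,0,0,0]
    - [0,0,0,0]

```text
clock: 9.9
tcp_pos: [0.4707, 0.1588, 0.0318]
tcp_rot: [0.985, 0.174, 0.0, -0.0]
contact_force: [-3.6, -1.1, 16.2]
gripper_width: 0.002
```

It reads 16 N against the stop at z = 0.032, which is the height of the flat leaf. I'll back straight up and look.

Call:
carry_out:
  steps:
    - [0,0,-0.1,0]
    - [0,0,-0.3,0]
    - [0,0,-0.8,0]
    - [0,0,-0.8,0]
    - [0,0,-0.8,0]
    - [0,0,-0.8,0]
    - [0,0,-0.8,0]
    - [0,0,-0.8,0]
    - [0,-0.8,0,0]
    - [0,-0.8,0,0]
    - [0,-0.8,0,0]
    - [0,-0.8,0,0]
    - [0,-0.8,0,0]
    - [0,-0.8,0,0]
    - [0,0,0,0]
    - [0,0,0,0]

```text
clock: 11.23
tcp_pos: [0.4206, 0.2949, 0.1876]
tcp_rot: [0.985, 0.175, 0.0, -0.0]
contact_force: [-0.4, -0.3, -1.1]
gripper_width: 0.002
```

Run:
```python
from h import *
st();ims=[]
for c in('side','scene'):
    p,d=grab_frame(c);ims.append(p);C=cloud(c,d)
    B=book(C[d>0]);L=B[(abs(B[:,0])<.05)&(B[:,1]>.02)&(B[:,1]<.150)&(B[:,2]>.01)&(B[:,2]<.1)]
    A=np.c_[L[:,:2],np.ones(len(L))];print(c,'leaf z med',np.median(L[:,2]),'slopes',np.linalg.lstsq(A,L[:,2],rcond=None)[0])
    Y=B[(B[:,2]>.018)&(B[:,2]<.036)&(abs(B[:,1])<.2)&(abs(B[:,0])<.085)];print(cv2.minAreaRect(Y[:,:2].astype(np.float32)*1000))
    for n in('thumb_slug','finger_grip','ball_plug','caliper'):print(n,[x['xyz'].round(3) for x in look_for(n,c)[:2]])
cv2.imwrite('pics/g.png',np.vstack([ims[0][50:320,160:520],ims[1][60:300,180:540]])[:,:,::-1])
```

```text
t 11.2333 book xyz mm [  1.1 267.2 187.6] world [0.421 0.295 0.188] F [-0.4 -0.3 -1.1] toolx yaw 20.18 w 0.002 [-1.02  0.43  0.39  1.95 -0.22  0.8  -0.16]
side leaf z med 0.03441160242503927 slopes [-0.00080622  0.00054011  0.0343833 ]
((-3.1590042114257812, 6.28228759765625), (127.85000610351562, 297.8353271484375), 0.04024164751172066)Traceback (most recent call last):
  File "<stdin>", line 8, in <module>
AttributeError: 'list' object has no attribute 'round'. Did you mean: 'count'?
```

Run:
```python
from h import *
ims=[]
for c in('side','scene'):
    p,d=grab_frame(c);ims.append(p)
    for n in('thumb_slug','finger_grip','ball_plug','caliper'):print(c,n,[np.round(x['xyz'],3) for x in look_for(n,c)[:2]])
cv2.imwrite('pics/g.png',np.vstack([ims[0][50:320,160:520],ims[1][60:300,180:540]])[:,:,::-1])
```

```text
side thumb_slug [array([0.626, 0.066, 0.04 ])]
side finger_grip [array([ 0.664, -0.032,  0.024])]
side ball_plug [array([0.593, 0.193, 0.025])]
side caliper [array([ 0.371, -0.016,  0.006])]
scene thumb_slug [array([0.639, 0.081, 0.036]), array([ 0.379, -0.003,  0.009])]
scene finger_grip [array([ 0.677, -0.018,  0.02 ])]
scene ball_plug [array([0.602, 0.21 , 0.028])]
scene caliper [array([ 0.378, -0.005,  0.006])]
```

View pics/g.png

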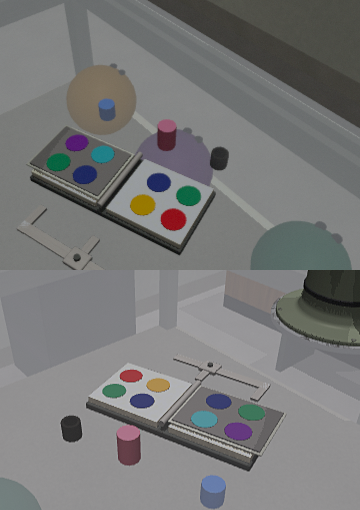

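The leaf lies flat with its grey side up, the arm is clear, and the neighbours sit where they were.

```bash
python3 -c "
from cell import *
print(close_job())"
```

```text
the job is handed in; nothing more can be done
None
```

The leaf now lies flat on the left board, and I handed the job in at about 11.5 s of the 48 s allowed. I used the shut fingertips only. They pushed the leaf up from its free edge, carried it over the spine on its grey back, and pressed it onto the stop at about 16 N. Then the gripper backed straight up and moved off to the left.

**Last checks:**
- **Leaf:** it is parallel to the boards, with a slope of about 0.0005 in the side camera. Its top measured 34 mm above the counter, against the 32 mm I expected and the fingertips touched; that is within the calibration error.
- **Book:** its right edge measured the same as before, within about 1 mm.
- **Parts and caliper:** all four were within about 4–5 mm of their first readings, which is detector noise, and the pictures show no shift.
- **Arm:** the TCP was at z = 0.19 m with nothing touching the tool.

**Failed or disagreeing:** one check script crashed on a formatting slip before the scene camera's turn. I re-ran only the parts and the picture, so the leaf slope and book position come from the side camera alone. The detector also gave one false second hit for the thumb slug, on the caliper.

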